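# Press the bud vase onto the sprung pad of the display base

## Robot

A 6-joint arm with a two-finger parallel gripper is mounted at the origin on the work surface. World frame = base frame: x ahead of the robot, y to its left, z up, the work surface at z = 0. Lengths are in m, angles in degrees, forces in N, time in s.
With the tool pointing down it reaches from about 0.4 to 0.825 m from the base axis. Payload 7 kg.
Tool frame: the origin (TCP) lies between the finger pads; the fingertips stand 22 mm ahead of it and the grasp point (between the pads) lies 3 mm ahead of it; z points along the fingers, y is the line along which they close (so a half turn about z gives the same grasp; the last joint's range is limited). The gripper opens to 88 mm and grips with 3 to 60 N. Pads are 19 mm wide; open, the fingers measure 130 mm over their backs; the gripper's body (78 mm by 193 mm) begins 47 mm behind the grasp point.
Start: joints at [16.507, 20.546, 0.682, 0, -70.136, -16.507], TCP at [0.675, -0, 0.249] pointing down, gripper open.
Joint ranges: [-176.03, 176.03], [-82.01, 121.73], [-58.28, 71.71], [-173.87, 95.51], [-174.79, -0.11], [-173.66, 173.66]. Speed limits (degrees/s): [136.94, 136.94, 172.46, 180, 180, 180].

## Interface

Orientations are given as [roll, pitch, yaw] about the fixed x, y, z axes, in that order (R = Rz(yaw) Ry(pitch) Rx(roll)).
In Python, from plant import ctrl gives the robot as it stands.
- The arm moves only by the tool apply_moves, never from a script. Its argument "targets" is a list of rows, each an object with "travel": the shift along the tool's x, y, z in mm, a list of three; "roll": the turn about the tool's z in degrees; "jaw": the finger opening in mm, from 0 to 87.6. In form: [{"travel": [tx, ty, tz], "roll": roll, "jaw": jaw}, ...]. A call has 1 to 10 rows; each row shifts and turns the commanded pose from where the row before left it, along the tool's axes as they then stand; what a row does not reach is not made up. A row lasts 1/10 s, in which the tool goes at most 50 mm and 8.59 degrees, less where a joint would pass 70% of its speed; a pose out of reach is approached as far as the arm can. A call with a gripper value outside its range is refused whole. The fingers move at their own pace and stop on an object; the grip force is fixed at half the most. Time passes only in rows, so rows that do not move let the fingers close. It gives the time, the measured TCP pose, the force, the opening and the grip force at its end, in the units of the state.
- ctrl.get_obs(): the state, without advancing time (a new reading comes with each control period).
- ctrl.snapshot(name): name is "scene" or "side" or "wrist"; returns the picture (480x640x3 uint8, red, green, blue); there is no depth.
- ctrl.calibration(name): a dict with "K" (3x3 intrinsics, pixels), "extrinsics" (4x4, takes a point from camera to world coordinates); the wrist camera has in their place "hand_eye" (4x4, takes a point from camera to tool coordinates, whose origin is the TCP and whose axes are the flange's). Camera axes: x right, y down, z forward; pixel columns grow to the right and rows downward; lengths in m; the calibration is good to about 2 mm. A picture is of the moment at which its call begins: read the wrist's pose just before it. calibration takes no time and is no camera call.
- ctrl.close_job(): hands the job in; it is judged then, once.
The state is a dict: "clock": time; "joint_pos": joint angles; "qvel": joint speeds; "tau": joint torques, N m; "tool_pos": TCP position; "orientation": TCP orientation; "force": force on the tool from outside, world axes, zero at the start; "moment": the same for the moment, N m; "opening": finger opening in m; "gripper_force": force on a finger pad.
Only numpy, scipy, OpenCV 4.12 (cv2) and the standard library are available. Lean on these libraries where they do the work, as an engineer would, in place of code of your own. Each camera call takes 0.05 s, during which the arm holds its last target. There are 200 camera calls.

## Task

Lift the glass dome off its round wooden base by its knob and stand it upright on the round cork mat. Then pick up the copper-tone bud vase, set it upright in the middle of the base's sprung pad, press it straight down until the pad is fully home and keep it down for a good second, so that the light switch in the base catches; then ease off and leave the vase standing on the risen pad. Leave the other ornaments where they are and do not tip the dome over.

Things in the scene. Friction and masses are not known exactly. Their poses are not given: they have to be found in the camera images.
- plinth: Display base: a round disc of brown wood, 160 mm diameter, 24 mm high, fixed to the shelf. Origin at the centre of its underside, z up. The dome stands on its flat top at the start, around the pad.
- pad_top (a point): Centre of the top face of the sprung pad in the middle of the base: a pale wooden disc, 70 mm diameter, whose top stands 34 mm above the shelf (10 mm above the base's top) when up, 26 mm when fully down.
- pad (a joint): Depression of the pad in m: 0 = up, 0.008 = fully down. It needs about 3 N to start and 11 N to hold fully down, and springs up again.
- dome: Clear glass dome (bell), open below, 124 mm outer diameter, 4 mm wall, 128 mm high without its knob, about 0.4 kg. Origin at the centre of its open lower rim, z up. On top: a dark wooden stem, then the knob.
- dome_knob (a point): Middle of the dome's knob, an upright dark wooden cylinder, 28 mm diameter, 30 mm high; the point is 151 mm above the dome's lower rim and 23 mm above the top of the glass, on the axis.
- mat: Round cork mat, 144 mm diameter, 4 mm thick, fixed flat on the shelf. Origin at the centre of its underside.
- vase: Copper-tone aluminium bud vase, 105 mm high: round belly up to 66 mm diameter at 30 mm height, foot 54 mm diameter, narrowing at 48 to 62 mm height to a straight neck of 28 mm diameter from 62 to 105 mm. About 0.22 kg. Origin at the centre of its foot, z along its axis, up.
- vase_neck (a point): Point on the vase's axis in the neck, 87 mm above its foot: a good place to grip.
- pebble_a: Bystander: black ceramic pebble, 54 mm across, 26 mm high. Origin at its underside.
- pebble_b: Bystander: black ceramic pebble, 44 mm across, 21 mm high. Origin at its underside.
- timer: Bystander: white silicone egg timer, egg-shaped, 54 mm across, 60 mm high. Origin at its underside.
- candle_cup: Bystander: open copper-tone candle cup without a neck, 72 mm across, 55 mm high. Origin at its underside.
- dish: Bystander: shallow white dish, 100 mm across, 22 mm high. Origin at its underside.
There are look-alikes about, which are no part of the job. Leave any yellow look-alike of the plinth alone. What is shaped like the vase but black is not meant.

How it is judged (in metres and radians):
On the way, in this order (a step that is already met when the one before it is completed fails the run):
1. the dome stands upright on the cork mat (horizontal distance between dome and mat below 0.03 m and angle between dome's own z axis and vertical below 0.06 rad and height (world z) of dome below 0.01 m and linear speed of dome below 0.03 m/s), for 0.2 s.
2. the upright vase, in the middle of the pad, presses the pad fully down (7 of its 8 mm or more) for 0.6 s (value of joint pad above 0.007 m and contact force between vase and plinth above 6 N and horizontal distance between vase and pad_top below 0.012 m and angle between vase's own z axis and vertical below 0.08 rad), for 0.6 s.
At the end, for the whole second after the job is handed in: The dome stands upright and at rest on the cork mat, its axis within 30 mm of the mat's centre; the vase stands upright (within 0.08 rad) and at rest on the pad, its axis within 12 mm of the pad's centre; the pad has risen again (less than 4 mm down) (all of step 1 and horizontal distance between vase and pad_top below 0.012 m and angle between vase's own z axis and vertical below 0.08 rad and z of vase in the frame of pad_top between -0.003 and 0.003 m and value of joint pad below 0.004 m and linear speed of vase below 0.03 m/s); the robot touches nothing.
It fails at once if the dome is tipped over (more than 0.5 rad) (angle between dome's own z axis and vertical above 0.5 rad).
It fails at once if a bystander is pushed more than 20 mm (distance of any of pebble_a, pebble_b, timer, candle_cup, dish from where it was at the start of the episode above 0.02 m).
It also fails if it takes over 69 s, if anything falls off the work surface, if the arm or the gripper's body presses on something with over 40 N, if the wrist force passes 120 N, or if a joint passes its speed limit or range.

## Working session

There is one attempt and no reset: what is moved stays moved. The work goes in short steps, Python scripts to look and compute and a tool call to move; the robot and the scene stay as the last step left them, time stands still between calls to the robot, and variables do not carry over. Pictures are saved under pics/ and viewed, at most 10 in all, crops included, and the job is handed in when it is done.

Besides the shell and the picture viewer there is one more tool, called after "Request:" by a JSON object that holds its "api" and its "payload", one argument or row to a line. apply_moves: Moves the arm, as the interface text tells. Its arguments: {"type":"object","properties":{"targets":{"type":"array","items":{"type":"object","properties":{"travel":{"type":"array","items":{"type":"number"}},"roll":{"type":"number"},"jaw":{"type":"number"}}}}},"required":["targets"]}

```bash
mkdir -p pics; python3 - <<'E'
from plant import ctrl
import cv2,numpy as np
np.set_printoptions(precision=4,suppress=True)
o=ctrl.get_obs();print(o['clock'],o['tool_pos'],o['orientation'],o['opening'])
for n in ("scene","side","wrist"):
    im=ctrl.snapshot(n);cv2.imwrite(f"pics/{n}0.png",im[:,:,::-1])
    c=ctrl.calibration(n);print(n,c)
E
```

```text
0.0 [ 0.6745 -0.      0.2476] [179.9012  -0.0103 -90.006 ] 0.08775689567488558
scene {'K': array([[518.4655,   0.    , 319.3886],
       [  0.    , 518.4655, 238.6668],
       [  0.    ,   0.    ,   1.    ]]), 'extrinsics': array([[ 0.8618,  0.3611, -0.3563,  1.0453],
       [ 0.507 , -0.5891,  0.6292, -0.9337],
       [ 0.0173, -0.7229, -0.6908,  1.1389],
       [ 0.    ,  0.    ,  0.    ,  1.    ]])}
side {'K': array([[570.1205,   0.    , 325.6633],
       [  0.    , 570.1205, 243.6304],
       [  0.    ,   0.    ,   1.    ]]), 'extrinsics': array([[-0.9987, -0.03  ,  0.0409,  0.4534],
       [-0.0502,  0.7011, -0.7113,  0.9022],
       [-0.0073, -0.7125, -0.7017,  1.021 ],
       [ 0.    ,  0.    ,  0.    ,  1.    ]])}
wrist {'K': array([[394.4833,   0.    , 318.112 ],
       [  0.    , 394.4833, 236.5129],
       [  0.    ,   0.    ,   1.    ]]), 'hand_eye': array([[-0.0001, -0.9647, -0.2635,  0.0697],
       [ 1.    , -0.0001, -0.0001, -0.0007],
       [ 0.0001, -0.2635,  0.9647, -0.137 ],
       [ 0.    ,  0.    ,  0.    ,  1.    ]])}
```

View pics/scene0.png

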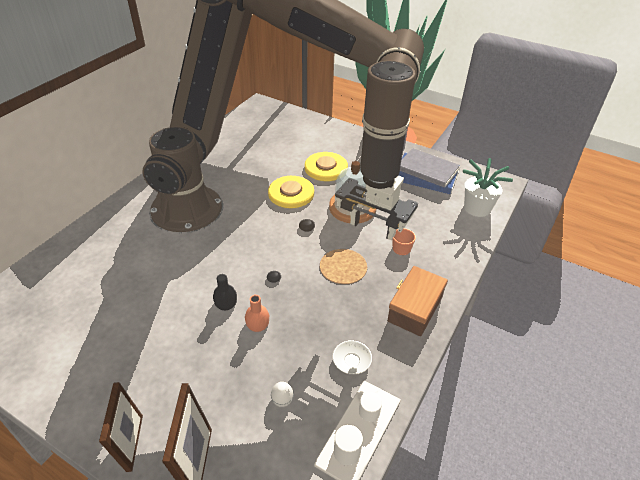

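View pics/side0.png

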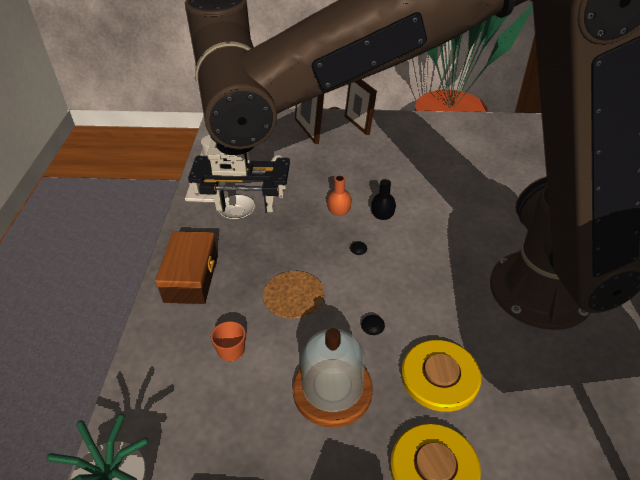

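Scene: vase mouth at (256,298), mat (344,267), knob about (356,166), beside the gripper. Side: knob (333,339), brown plinth (333,388), mat (294,294), copper vase (340,196), cup (229,341), pebbles (373,324) and (359,248), dish (236,206).

```bash
cat > h.py <<'E'
import cv2,numpy as np
from plant import ctrl
np.set_printoptions(precision=4,suppress=True)
def pose(n,o=None):
    c=ctrl.calibration(n)
    if n!='wrist': return c['K'],np.array(c['extrinsics'])
    from scipy.spatial.transform import Rotation as R
    T=np.eye(4);T[:3,:3]=R.from_euler('xyz',o['orientation'],degrees=True).as_matrix();T[:3,3]=o['tool_pos']
    return c['K'],T@c['hand_eye']
def onplane(n,uv,z,o=None):
    K,T=pose(n,o);d=T[:3,:3]@np.linalg.solve(K,[*uv,1.]);return T[:3,3]+d*(z-T[2,3])/d[2]
def proj(n,P,o=None):
    K,T=pose(n,o);p=(np.atleast_2d(P)-T[:3,3])@T[:3,:3]@K.T;return p[:,:2]/p[:,2:]
def rev(prof,xy,z0=0):
    a=np.linspace(0,2*np.pi,72);return np.concatenate([np.c_[xy[0]+r*np.cos(a),xy[1]+r*np.sin(a),0*a+z0+z] for r,z in prof])
def fit(n,mask,prof,xy,z0=0,o=None):
    """xy whose projected silhouette (convex parts) has the mask's centroid"""
    from scipy.optimize import fsolve
    m=cv2.moments(mask.astype(np.uint8),True);c=np.array([m['m10'],m['m01']])/m['m00']
    def g(q):
        im=np.zeros((480*4,640*4),np.uint8)
        for a,b in zip(prof[:-1],prof[1:]):
            cv2.fillConvexPoly(im,cv2.convexHull((proj(n,rev([a,b],q,z0),o)*4).round().astype(np.int32)),1)
        mm=cv2.moments(im,True);return np.array([mm['m10'],mm['m01']])/mm['m00']/4-c,mm['m00']/16
    q=np.array(xy,float)
    for _ in range(4):
        e,A=g(q);J=np.c_[[(g(q+d)[0]-e)/.01 for d in np.eye(2)*.01]].T
        q=q-np.linalg.solve(J,e)
    return q,m['m00'],g(q)[1]
VASE=[(.027,0),(.031,.015),(.033,.03),(.031,.041),(.027,.048),(.014,.062),(.014,.105)]
MAT=[(.072,0),(.072,.004)]
KNOB=[(.014,.136),(.014,.166)]
def blob(im,lo,hi,box,k=1):
    hsv=cv2.cvtColor(im,cv2.COLOR_RGB2HSV);m=cv2.inRange(hsv,lo,hi);x0,y0,x1,y1=box
    w=np.zeros_like(m);w[y0:y1,x0:x1]=m[y0:y1,x0:x1]
    n,l,s,c=cv2.connectedComponentsWithStats(w);i=1+np.argmax(s[1:,4])
    r=(l==i).astype(np.uint8);cn,_=cv2.findContours(r,0,1);cv2.drawContours(r,cn,-1,1,-1);return r>0,s[i]
E
python3 - <<'E'
from h import *
sc=cv2.imread('pics/scene0.png')[:,:,::-1].copy();sd=cv2.imread('pics/side0.png')[:,:,::-1].copy();ims=dict(scene=sc,side=sd)
for n,uv in(('side',(294,294)),('scene',(344,267))):
    x,y=uv;m,s=blob(ims[n],(5,60,60),(25,255,255),(x-45,y-35,x+45,y+35));print('mat',n,s,fit(n,m,MAT,onplane(n,uv,0)[:2]))
for n,uv in(('side',(340,200)),('scene',(257,316))):
    x,y=uv;m,s=blob(ims[n],(0,110,60),(14,255,255),(x-25,y-35,x+25,y+30));print('vase',n,s,fit(n,m,VASE,onplane(n,uv,.04)[:2]))
m,s=blob(sd,(0,60,0),(30,255,110),(315,320,350,352));print('knob',s,fit('side',m,KNOB,onplane('side',(333,339),.175)[:2],.024))
for z in(.16,.175,.19):print(onplane('side',(333,339),z),onplane('scene',(356,166),z))
m,s=blob(sd,(5,120,60),(15,255,255),(285,345,385,430));print('plinth',s,onplane('side',(s[0]+s[2]/2,0*s[1]+388),.02))
for nm,uv,z in(('cup',(229,341),.03),('pa',(373,324),.013),('pb',(359,248),.01),('dish',(236,206),.011),('black',(383,203),.04),('box',(188,265),.04),('yel',(441,374),.012),('yel',(436,461),.012)):print(nm,onplane('side',uv,z))
print('egg',onplane('scene',(282,394),.03))
E
```

```text
mat side [ 263  270   62   49 2348] (array([0.581 , 0.0378]), 2349.0, 2359.8125)
mat scene [ 319  249   49   35 1341] (array([0.5786, 0.0384]), 1341.0, 1362.375)
vase side [327 175  25  41 659] (array([ 0.484 , -0.2706]), 684.0, 683.875)
vase scene [245 295  24  37 577] (array([ 0.4831, -0.2708]), 612.0, 651.25)
knob [326 328  14  23 273] (array([0.4781, 0.2879]), 273.0, 317.0)
[0.4776 0.2784 0.16  ] [0.4694 0.3104 0.16  ]
[0.4771 0.2893 0.175 ] [0.4782 0.2913 0.175 ]
[0.4767 0.3002 0.19  ] [0.487  0.2723 0.19  ]
plinth [ 293  367   80   61 1698] [0.4766 0.2957 0.02  ]
cup [0.7006 0.1993 0.03  ]
pa [0.3953 0.1278 0.013 ]
pb [ 0.4281 -0.1108  0.01  ]
dish [ 0.7624 -0.2566  0.011 ]
black [ 0.367  -0.2516  0.04  ]
box [ 0.8327 -0.0064  0.04  ]
yel [0.2577 0.2484 0.012 ]
yel [0.2838 0.4325 0.012 ]
egg [ 0.6666 -0.4258  0.03  ]
```

Request:
{"api": "apply_moves", "payload": {
  "targets": [
    {"travel":[-20,13,0],"roll":0,"jaw":80},
    {"travel":[-40,27,0],"roll":0,"jaw":80},
    {"travel":[-40,27,0],"roll":0,"jaw":80},
    {"travel":[-40,27,0],"roll":0,"jaw":80},
    {"travel":[-40,27,0],"roll":0,"jaw":80},
    {"travel":[-40,27,0],"roll":0,"jaw":80},
    {"travel":[-40,27,0],"roll":0,"jaw":80},
    {"travel":[-30,22,0],"roll":0,"jaw":80},
    {"travel":[0,0,0],"roll":0,"jaw":80}
  ]
}}

```text
clock: 1.05
tool_pos: [0.4757, 0.293, 0.2486]
orientation: [180.0, 0.0, -89.8]
force: [1.3, 0.9, 0.1]
opening: 0.0799
gripper_force: 0.0
```

```bash
cat > w.py <<'E'
import sys
from h import *
def shot(k,n='wrist'):
    o=ctrl.get_obs();im=ctrl.snapshot(n);cv2.imwrite(f'pics/{k}.png',im[:,:,::-1]);print(o['clock'],o['tool_pos'],o['orientation'],o['force'],o['opening']);return o,im
E
python3 - <<'E'
from w import *
o,im=shot('w1');print(proj('wrist',[[.4775,.29,.19],[.4775,.29,.034]],o))
E
```

```text
1.05 [0.4757 0.293  0.2486] [179.9901   0.0373 -89.7642] [1.2536 0.9284 0.1132] 0.07990714105206206
[[316.0501 260.8908]
 [316.899  205.0418]]
```

View pics/w1.png

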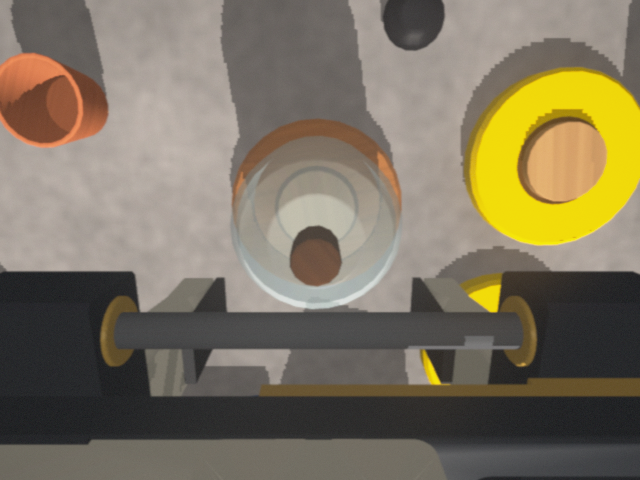

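Wrist: knob top at (315,261), and the pad at (316,205) seen through the glass. Both are within a pixel of the prediction for (0.4775, 0.290).

Request:
{"api": "apply_moves", "payload": {
  "targets": [
    {"travel":[3,-2,15],"roll":0,"jaw":80},
    {"travel":[0,0,20],"roll":0,"jaw":80},
    {"travel":[0,0,20],"roll":0,"jaw":80},
    {"travel":[0,0,11],"roll":0,"jaw":70},
    {"travel":[0,0,1],"roll":0,"jaw":45},
    {"travel":[0,0,0],"roll":0,"jaw":20},
    {"travel":[0,0,0],"roll":0,"jaw":15},
    {"travel":[0,0,0],"roll":0,"jaw":15},
    {"travel":[0,0,0],"roll":0,"jaw":15},
    {"travel":[0,0,0],"roll":0,"jaw":15}
  ]
}}

```text
clock: 2.1
tool_pos: [0.4798, 0.2871, 0.182]
orientation: [-180.0, 0.0, -90.0]
force: [-2.6, -0.8, 2.4]
opening: 0.0295
gripper_force: 1.5
```

Request:
{"api": "apply_moves", "payload": {
  "targets": [
    {"travel":[0,0,0],"roll":0,"jaw":15},
    {"travel":[0,0,0],"roll":0,"jaw":15},
    {"travel":[0,0,0],"roll":0,"jaw":15},
    {"travel":[0,0,-3],"roll":0,"jaw":15},
    {"travel":[0,0,-6],"roll":0,"jaw":15},
    {"travel":[0,0,-8],"roll":0,"jaw":15},
    {"travel":[0,0,-8],"roll":0,"jaw":15},
    {"travel":[0,0,-8],"roll":0,"jaw":15},
    {"travel":[0,0,-7],"roll":0,"jaw":15},
    {"travel":[0,0,0],"roll":0,"jaw":15}
  ]
}}

```text
clock: 3.1
tool_pos: [0.4805, 0.2874, 0.223]
orientation: [-179.9, 0.1, -90.0]
force: [-0.3, 1.2, -4.8]
opening: 0.0274
gripper_force: 30.0
```

Request:
{"api": "apply_moves", "payload": {
  "targets": [
    {"travel":[10,-4,0],"roll":0,"jaw":15},
    {"travel":[20,-8,0],"roll":0,"jaw":15},
    {"travel":[30,-12,0],"roll":0,"jaw":15},
    {"travel":[35,-14,0],"roll":0,"jaw":15},
    {"travel":[35,-14,0],"roll":0,"jaw":15},
    {"travel":[35,-14,0],"roll":0,"jaw":15},
    {"travel":[35,-14,0],"roll":0,"jaw":15},
    {"travel":[25,-10,0],"roll":0,"jaw":15},
    {"travel":[15,-6,0],"roll":0,"jaw":15},
    {"travel":[10,-4,0],"roll":0,"jaw":15}
  ]
}}

```text
clock: 4.1
tool_pos: [0.58, 0.0354, 0.2211]
orientation: [180.0, -0.0, -90.1]
force: [0.5, 1.0, -4.2]
opening: 0.0273
gripper_force: 30.0
```

Request:
{"api": "apply_moves", "payload": {
  "targets": [
    {"travel":[0,0,0],"roll":0,"jaw":15},
    {"travel":[0,0,0],"roll":0,"jaw":15},
    {"travel":[0,0,0],"roll":0,"jaw":15}
  ]
}}

```text
clock: 4.4
tool_pos: [0.5797, 0.0378, 0.2215]
orientation: [180.0, 0.0, -89.9]
force: [-0.0, 0.4, -4.0]
opening: 0.0274
gripper_force: 30.0
```

```bash
python3 - <<'E'
from w import *
o,im=shot('s2','side')
E
```

```text
4.4 [0.5797 0.0378 0.2215] [179.9949   0.0111 -89.9462] [-0.03    0.4356 -4.0292] 0.027358520578320937
```

View pics/s2.png

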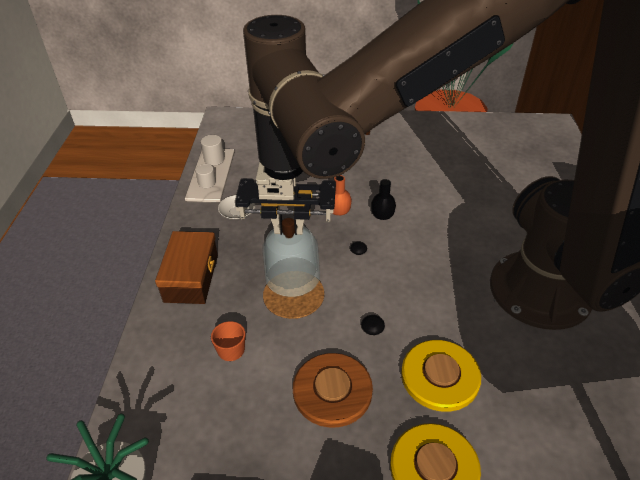

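Side: the dome hangs upright over the mat (292,290), and the plinth's pad is free at (333,384). Lowering now.

Request:
{"api": "apply_moves", "payload": {
  "targets": [
    {"travel":[0,0,8],"roll":0,"jaw":15},
    {"travel":[0,0,15],"roll":0,"jaw":15},
    {"travel":[0,0,15],"roll":0,"jaw":15},
    {"travel":[0,0,10],"roll":0,"jaw":15},
    {"travel":[0,0,5],"roll":0,"jaw":15},
    {"travel":[0,0,2],"roll":0,"jaw":15},
    {"travel":[0,0,1],"roll":0,"jaw":15},
    {"travel":[0,0,1],"roll":0,"jaw":15},
    {"travel":[0,0,0],"roll":0,"jaw":15}
  ]
}}

```text
clock: 5.35
tool_pos: [0.5802, 0.037, 0.1649]
orientation: [-180.0, 0.0, -90.0]
force: [-0.3, 0.5, -4.6]
opening: 0.0276
gripper_force: 30.0
```

Request:
{"api": "apply_moves", "payload": {
  "targets": [
    {"travel":[0,0,1],"roll":0,"jaw":15},
    {"travel":[0,0,1],"roll":0,"jaw":15},
    {"travel":[0,0,1],"roll":0,"jaw":15},
    {"travel":[0,0,0],"roll":0,"jaw":15}
  ]
}}

```text
clock: 5.75
tool_pos: [0.58, 0.037, 0.1617]
orientation: [-180.0, -0.0, -90.0]
force: [0.2, 0.5, -3.5]
opening: 0.0275
gripper_force: 30.0
```

Request:
{"api": "apply_moves", "payload": {
  "targets": [
    {"travel":[0,0,0.5],"roll":0,"jaw":15},
    {"travel":[0,0,0.5],"roll":0,"jaw":15},
    {"travel":[0,0,0],"roll":0,"jaw":15}
  ]
}}

```text
clock: 6.05
tool_pos: [0.5801, 0.0369, 0.1616]
orientation: [-180.0, -0.0, -90.0]
force: [-3.7, -0.1, 5.7]
opening: 0.0273
gripper_force: 30.0
```

Request:
{"api": "apply_moves", "payload": {
  "targets": [
    {"travel":[0,0,-0.5],"roll":0,"jaw":15},
    {"travel":[0,0,0],"roll":0,"jaw":40},
    {"travel":[0,0,0],"roll":0,"jaw":60},
    {"travel":[0,0,0],"roll":0,"jaw":80},
    {"travel":[0,0,0],"roll":0,"jaw":80},
    {"travel":[0,0,0],"roll":0,"jaw":80},
    {"travel":[0,0,-10],"roll":0,"jaw":80},
    {"travel":[0,0,-30],"roll":0,"jaw":80},
    {"travel":[0,0,-40],"roll":0,"jaw":80},
    {"travel":[0,0,-10],"roll":0,"jaw":80}
  ]
}}

```text
clock: 7.05
tool_pos: [0.5821, 0.0372, 0.2566]
orientation: [-179.6, 0.1, -90.0]
force: [1.0, 0.7, 0.1]
opening: 0.0799
gripper_force: 0.0
```

Request:
{"api": "apply_moves", "payload": {
  "targets": [
    {"travel":[20,6,0],"roll":0,"jaw":80},
    {"travel":[38,12,0],"roll":0,"jaw":70},
    {"travel":[40,13,0],"roll":0,"jaw":60},
    {"travel":[40,13,0],"roll":0,"jaw":60},
    {"travel":[40,13,0],"roll":0,"jaw":60},
    {"travel":[40,13,0],"roll":0,"jaw":60},
    {"travel":[40,13,0],"roll":0,"jaw":60},
    {"travel":[35,10,0],"roll":0,"jaw":60},
    {"travel":[15,5,0],"roll":0,"jaw":60},
    {"travel":[0,0,0],"roll":0,"jaw":60}
  ]
}}

```text
clock: 8.05
tool_pos: [0.4803, -0.2732, 0.2506]
orientation: [179.9, 0.0, -90.2]
force: [0.7, 0.3, -0.5]
opening: 0.0602
gripper_force: 0.0
```

```bash
python3 - <<'E'
from w import *
o,im=shot('w3');print(proj('wrist',[[.4835,-.2707,.105],[.4835,-.2707,.0]],o))
s=ctrl.snapshot('side')
m,b=blob(s,(5,60,0),(30,255,110),(270,230,330,290))
wood=blob(s,(5,60,60),(20,150,255),(310,362,356,406));cv2.imwrite('pics/s3.png',cv2.resize(s[210:440,220:420,::-1],None,fx=2.5,fy=2.5))
E
```

```text
8.05 [ 0.4803 -0.2732  0.2506] [179.936    0.0094 -90.1875] [ 0.6873  0.3496 -0.5125] 0.06020310106210225
[[314.5152 229.9306]
 [315.3299 203.8358]]Traceback (most recent call last):
  File "<stdin>", line 5, in <module>
  File "h.py", line 36, in blob
    n,l,s,c=cv2.connectedComponentsWithStats(w);i=1+np.argmax(s[1:,4])
                                                    ~~~~~~~~~^^^^^^^^^
    return _wrapfunc(a, 'argmax', axis=axis, out=out, **kwds)
    return bound(*args, **kwds)
ValueError: attempt to get argmax of an empty sequence
```

View pics/w3.png

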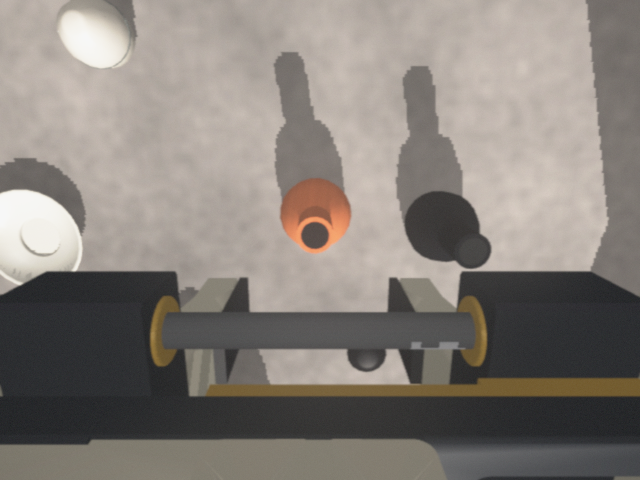

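Wrist: vase mouth at (315,234), 4 px from the prediction, so y ≈ -0.269. The black look-alike is at (440,228), clear of the fingers.

Request:
{"api": "apply_moves", "payload": {
  "targets": [
    {"travel":[-4,-3,15],"roll":0,"jaw":60},
    {"travel":[0,0,30],"roll":0,"jaw":60},
    {"travel":[0,0,35],"roll":0,"jaw":60},
    {"travel":[0,0,35],"roll":0,"jaw":60},
    {"travel":[0,0,25],"roll":0,"jaw":60},
    {"travel":[0,0,15],"roll":0,"jaw":60},
    {"travel":[0,0,5],"roll":0,"jaw":60},
    {"travel":[0,0,0],"roll":0,"jaw":60}
  ]
}}

```text
clock: 8.95
tool_pos: [0.4849, -0.2663, 0.0906]
orientation: [179.9, 0.0, -89.9]
force: [1.2, -0.7, 0.3]
opening: 0.0599
gripper_force: 0.0
```

Request:
{"api": "apply_moves", "payload": {
  "targets": [
    {"travel":[2,0,0],"roll":0,"jaw":45},
    {"travel":[0,0,0],"roll":0,"jaw":30},
    {"travel":[0,0,0],"roll":0,"jaw":15},
    {"travel":[0,0,0],"roll":0,"jaw":15},
    {"travel":[0,0,0],"roll":0,"jaw":15},
    {"travel":[0,0,0],"roll":0,"jaw":15},
    {"travel":[0,0,0],"roll":0,"jaw":15}
  ]
}}

```text
clock: 9.65
tool_pos: [0.4848, -0.2691, 0.0913]
orientation: [180.0, -0.0, -90.0]
force: [-0.9, -0.6, 3.5]
opening: 0.0273
gripper_force: 29.9
```

Request:
{"api": "apply_moves", "payload": {
  "targets": [
    {"travel":[0,0,-5],"roll":0,"jaw":15},
    {"travel":[0,0,-15],"roll":0,"jaw":15},
    {"travel":[0,0,-30],"roll":0,"jaw":15},
    {"travel":[0,0,-35],"roll":0,"jaw":15},
    {"travel":[0,0,-35],"roll":0,"jaw":15},
    {"travel":[0,0,-35],"roll":0,"jaw":15},
    {"travel":[0,0,-35],"roll":0,"jaw":15},
    {"travel":[0,0,-15],"roll":0,"jaw":15},
    {"travel":[0,0,-5],"roll":0,"jaw":15},
    {"travel":[0,0,0],"roll":0,"jaw":15}
  ]
}}

```text
clock: 10.65
tool_pos: [0.4849, -0.2688, 0.301]
orientation: [-180.0, 0.0, -90.0]
force: [0.0, 0.4, -3.5]
opening: 0.0276
gripper_force: 29.9
```

Request:
{"api": "apply_moves", "payload": {
  "targets": [
    {"travel":[-10,0,0],"roll":0,"jaw":15},
    {"travel":[-20,0,0],"roll":0,"jaw":15},
    {"travel":[-30,0,0],"roll":0,"jaw":15},
    {"travel":[-38,0,0],"roll":0,"jaw":15},
    {"travel":[-38,0,0],"roll":0,"jaw":15},
    {"travel":[-38,0,0],"roll":0,"jaw":15},
    {"travel":[-38,0,0],"roll":0,"jaw":15},
    {"travel":[-38,0,0],"roll":0,"jaw":15},
    {"travel":[-38,0,0],"roll":0,"jaw":15},
    {"travel":[-38,0,0],"roll":0,"jaw":15}
  ]
}}

```text
clock: 11.65
tool_pos: [0.4838, 0.0587, 0.2997]
orientation: [179.9, -0.0, -90.0]
force: [0.6, 0.1, -2.8]
opening: 0.0278
gripper_force: 29.9
```

Request:
{"api": "apply_moves", "payload": {
  "targets": [
    {"travel":[-38,1,0],"roll":0,"jaw":15},
    {"travel":[-38,1,0],"roll":0,"jaw":15},
    {"travel":[-38,1,0],"roll":0,"jaw":15},
    {"travel":[-38,1,0],"roll":0,"jaw":15},
    {"travel":[-38,1,0],"roll":0,"jaw":15},
    {"travel":[-25,2,0],"roll":0,"jaw":15},
    {"travel":[-15,0,0],"roll":0,"jaw":15},
    {"travel":[0,0,0],"roll":0,"jaw":15},
    {"travel":[0,0,0],"roll":0,"jaw":15}
  ]
}}

```text
clock: 12.55
tool_pos: [0.4775, 0.2866, 0.3001]
orientation: [179.9, -0.1, -90.0]
force: [0.2, -0.4, -3.4]
opening: 0.0275
gripper_force: 29.9
```

Request:
{"api": "apply_moves", "payload": {
  "targets": [
    {"travel":[0,0,10],"roll":0,"jaw":15},
    {"travel":[0,0,25],"roll":0,"jaw":15},
    {"travel":[0,0,30],"roll":0,"jaw":15},
    {"travel":[0,0,30],"roll":0,"jaw":15},
    {"travel":[0,0,25],"roll":0,"jaw":15},
    {"travel":[0,0,15],"roll":0,"jaw":15},
    {"travel":[-3,0,5],"roll":0,"jaw":15},
    {"travel":[0,0,0],"roll":0,"jaw":15},
    {"travel":[0,0,0],"roll":0,"jaw":15}
  ]
}}

```text
clock: 13.45
tool_pos: [0.4785, 0.2901, 0.1619]
orientation: [-179.9, 0.0, -90.0]
force: [-0.1, -0.2, -1.5]
opening: 0.0273
gripper_force: 29.9
```

```bash
python3 - <<'E'
from w import *
o,im=shot('w4')
_,s=shot('s4','side');_,c=shot('c4','scene')
a=cv2.resize(s[200:440,220:420],None,fx=2,fy=2);b=cv2.resize(c[150:300,290:440],(480,480))[:, :400]
cv2.imwrite('pics/m4.png',np.hstack([a,b])[:,:,::-1])
# plinth outline from the side picture before the vase came
s2=cv2.imread('pics/s2.png')[:,:,::-1].copy()
m,b=blob(s2,(3,80,50),(20,255,255),(285,345,385,432));print(b,fit('side',m,[(.08,0),(.08,.024),(.035,.024),(.035,.034)],(.477,.29)))
E
```

```text
13.45 [0.4785 0.2901 0.1619] [-179.945     0.0439  -90.0148] [-0.1326 -0.224  -1.4589] 0.027267194453430954
13.5 [0.4785 0.2902 0.1621] [-179.9273    0.0669  -90.0061] [-0.005   1.0153 -2.385 ] 0.027512986961137544
13.55 [0.4785 0.2903 0.1622] [-179.9216    0.0782  -90.0009] [-0.0788  0.0035 -2.0923] 0.027607235010981293
[ 292  353   81   75 4779] (array([0.4784, 0.2918]), 4789.0, 4962.4375)
```

View pics/w4.png

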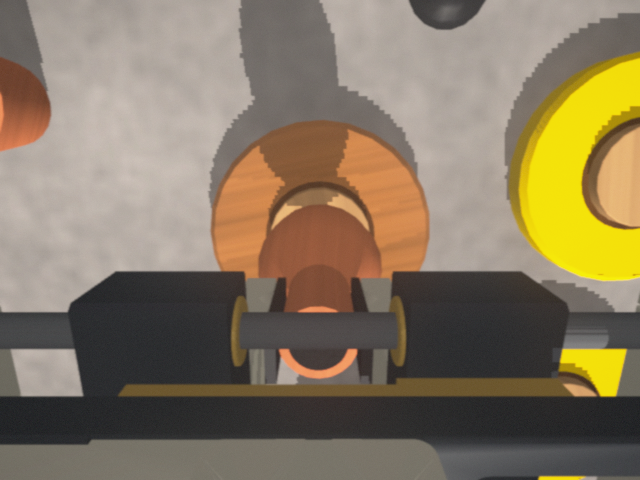

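View pics/m4.png

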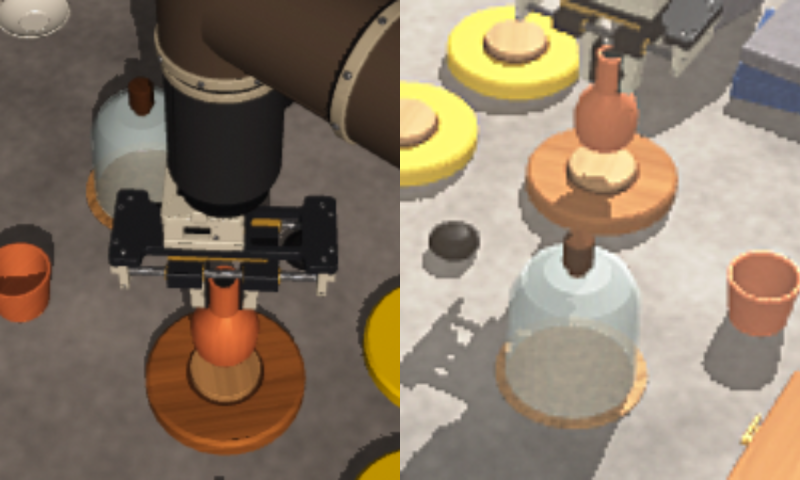

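Wrist: plinth outline spans columns 212–429 and the vase mouth is near (318,341). Side and scene: the vase hangs upright over the pad, and the dome stands centred on the mat.

```bash
python3 - <<'E'
from w import *
o=dict(tool_pos=[.4785,.2902,.162],orientation=[-179.93,.06,-90.])
for xy in((.4785,.2902),(.478,.291)):
    print('mouth',proj('wrist',[[*xy,.1757]],o))
    p=proj('wrist',rev([(.08,.024)],xy),o);b=p.min(0),p.max(0);p=proj('wrist',rev([(.035,.034)],xy),o);print('plinth',b,'pad top row',p.min(0),p.max(0))
    v=proj('wrist',rev(VASE[:4],xy,.0707),o);print('belly',v.min(0),v.max(0))
for n in('side','scene'):
    for xy in((.4785,.2902),):
        v=proj(n,rev([(.033,.1007)],xy));print(n,'belly',v.min(0),v.max(0));p=proj(n,rev([(.08,.024)],xy));print('plinth',p.min(0),p.max(0));p=proj(n,rev([(.035,.034)],xy));print('pad',p.min(0),p.max(0))
E
```

```text
mouth [[320.0704 336.3478]]
plinth (array([207.81  , 112.5232]), array([430.8967, 329.397 ])) pad top row [268.9697 182.1722] [369.7811 279.7191]
belly [257.4979 201.9186] [381.7319 327.3376]
mouth [[321.5017 338.4076]]
plinth (array([208.5919, 113.7815]), array([431.5101, 330.3308])) pad top row [269.7268 183.3643] [370.462  280.7607]
belly [258.4987 203.3606] [382.6097 328.7124]
side belly [314.8133 348.1869] [349.5855 377.7649]
plinth [291.9917 350.8943] [372.3739 421.532 ]
pad [314.4989 366.6042] [349.85   397.5171]
scene belly [344.2959 178.7434] [364.5561 191.2188]
plinth [329.174  188.2541] [376.8113 218.8088]
pad [342.6937 194.153 ] [363.6096 207.4949]
```

Request:
{"api": "apply_moves", "payload": {
  "targets": [
    {"travel":[-1.5,0,8],"roll":0,"jaw":15},
    {"travel":[0,0,12],"roll":0,"jaw":15},
    {"travel":[0,0,8],"roll":0,"jaw":15},
    {"travel":[0,0,5],"roll":0,"jaw":15},
    {"travel":[0,0,2],"roll":0,"jaw":15},
    {"travel":[0,0,2],"roll":0,"jaw":15},
    {"travel":[0,0,1],"roll":0,"jaw":15},
    {"travel":[0,0,1],"roll":0,"jaw":15},
    {"travel":[0,0,0],"roll":0,"jaw":15}
  ]
}}

```text
clock: 14.5
tool_pos: [0.4779, 0.2914, 0.1223]
orientation: [-180.0, 0.0, -90.0]
force: [-3.4, -1.8, 3.6]
opening: 0.0272
gripper_force: 29.9
```

Request:
{"api": "apply_moves", "payload": {
  "targets": [
    {"travel":[0,0,1],"roll":0,"jaw":15},
    {"travel":[0,0,1],"roll":0,"jaw":15},
    {"travel":[0,0,1],"roll":0,"jaw":15},
    {"travel":[0,0,1],"roll":0,"jaw":15},
    {"travel":[0,0,0],"roll":0,"jaw":15}
  ]
}}

```text
clock: 15.0
tool_pos: [0.4781, 0.2915, 0.1183]
orientation: [-180.0, 0.0, -90.0]
force: [-4.4, -1.6, 7.6]
opening: 0.0271
gripper_force: 30.0
```

Request:
{"api": "apply_moves", "payload": {
  "targets": [
    {"travel":[0,0,1],"roll":0,"jaw":15},
    {"travel":[0,0,1],"roll":0,"jaw":15},
    {"travel":[0,0,0],"roll":0,"jaw":15}
  ]
}}

```text
clock: 15.3
tool_pos: [0.4782, 0.2916, 0.117]
orientation: [-180.0, 0.0, -90.0]
force: [-4.4, -2.3, 11.3]
opening: 0.0275
gripper_force: 30.0
```

Request:
{"api": "apply_moves", "payload": {
  "targets": [
    {"travel":[0,0,0.5],"roll":0,"jaw":15},
    {"travel":[0,0,0.5],"roll":0,"jaw":15},
    {"travel":[0,0,0],"roll":0,"jaw":15}
  ]
}}

```text
clock: 15.6
tool_pos: [0.4783, 0.2917, 0.1169]
orientation: [-179.9, 0.0, -90.0]
force: [-9.4, -3.8, 20.1]
opening: 0.0274
gripper_force: 30.0
```

The force jumped with almost no motion, so the pad is at its stop. Holding.

Request:
{"api": "apply_moves", "payload": {
  "targets": [
    {"travel":[0,0,0],"roll":0,"jaw":15},
    {"travel":[0,0,0],"roll":0,"jaw":15},
    {"travel":[0,0,0],"roll":0,"jaw":15},
    {"travel":[0,0,0],"roll":0,"jaw":15},
    {"travel":[0,0,0],"roll":0,"jaw":15},
    {"travel":[0,0,0],"roll":0,"jaw":15},
    {"travel":[0,0,0],"roll":0,"jaw":15},
    {"travel":[0,0,0],"roll":0,"jaw":15},
    {"travel":[0,0,0],"roll":0,"jaw":15},
    {"travel":[0,0,0],"roll":0,"jaw":15}
  ]
}}

```text
clock: 16.6
tool_pos: [0.4783, 0.2917, 0.117]
orientation: [-179.9, 0.0, -90.0]
force: [-9.0, -3.7, 18.6]
opening: 0.0276
gripper_force: 30.0
```

Request:
{"api": "apply_moves", "payload": {
  "targets": [
    {"travel":[0,0,0],"roll":0,"jaw":15},
    {"travel":[0,0,0],"roll":0,"jaw":15},
    {"travel":[0,0,0],"roll":0,"jaw":15},
    {"travel":[0,0,-1],"roll":0,"jaw":15},
    {"travel":[0,0,-1],"roll":0,"jaw":15},
    {"travel":[0,0,-1],"roll":0,"jaw":15},
    {"travel":[0,0,-1],"roll":0,"jaw":15},
    {"travel":[0,0,-1],"roll":0,"jaw":15},
    {"travel":[0,0,-1],"roll":0,"jaw":15},
    {"travel":[0,0,0],"roll":0,"jaw":15}
  ]
}}

```text
clock: 17.6
tool_pos: [0.478, 0.2915, 0.1212]
orientation: [-180.0, 0.0, -90.0]
force: [-2.6, -0.5, 3.5]
opening: 0.0278
gripper_force: 29.9
```

Request:
{"api": "apply_moves", "payload": {
  "targets": [
    {"travel":[0,0,-1],"roll":0,"jaw":15},
    {"travel":[0,0,-1],"roll":0,"jaw":15},
    {"travel":[0,0,0],"roll":0,"jaw":15},
    {"travel":[0,0,0],"roll":0,"jaw":15}
  ]
}}

```text
clock: 18.0
tool_pos: [0.478, 0.2915, 0.123]
orientation: [-180.0, 0.0, -90.0]
force: [-2.1, -1.7, 1.9]
opening: 0.0275
gripper_force: 29.9
```

Request:
{"api": "apply_moves", "payload": {
  "targets": [
    {"travel":[0,0,-1],"roll":0,"jaw":15},
    {"travel":[0,0,0],"roll":0,"jaw":15},
    {"travel":[0,0,0],"roll":0,"jaw":15}
  ]
}}

```text
clock: 18.3
tool_pos: [0.478, 0.2915, 0.124]
orientation: [-180.0, 0.0, -90.0]
force: [-2.3, -1.6, 0.9]
opening: 0.0275
gripper_force: 29.9
```

Request:
{"api": "apply_moves", "payload": {
  "targets": [
    {"travel":[0,0,0],"roll":0,"jaw":30},
    {"travel":[0,0,0],"roll":0,"jaw":34},
    {"travel":[0,0,0],"roll":0,"jaw":45},
    {"travel":[0,0,0],"roll":0,"jaw":60},
    {"travel":[0,0,0],"roll":0,"jaw":60},
    {"travel":[0,0,0],"roll":0,"jaw":60},
    {"travel":[0,0,-10],"roll":0,"jaw":60},
    {"travel":[0,0,-30],"roll":0,"jaw":60},
    {"travel":[0,0,-40],"roll":0,"jaw":60},
    {"travel":[0,0,-40],"roll":0,"jaw":60}
  ]
}}

```text
clock: 19.3
tool_pos: [0.4778, 0.2912, 0.246]
orientation: [180.0, -0.0, -90.0]
force: [0.4, 0.4, 0.9]
opening: 0.0598
gripper_force: 0.0
```

Request:
{"api": "apply_moves", "payload": {
  "targets": [
    {"travel":[20,0,-20],"roll":0,"jaw":60},
    {"travel":[30,0,0],"roll":0,"jaw":60},
    {"travel":[30,0,0],"roll":0,"jaw":60},
    {"travel":[20,0,0],"roll":0,"jaw":60},
    {"travel":[0,0,0],"roll":0,"jaw":60},
    {"travel":[0,0,0],"roll":0,"jaw":60}
  ]
}}

```text
clock: 19.9
tool_pos: [0.4782, 0.1913, 0.2645]
orientation: [-180.0, 0.0, -90.1]
force: [1.3, 1.3, -1.1]
opening: 0.0599
gripper_force: 0.0
```

```bash
python3 - <<'E'
from w import *
_,s=shot('s5','side');_,c=shot('c5','scene')
a=cv2.resize(s[200:440,220:420],None,fx=2,fy=2);b=cv2.resize(c[150:300,290:440],(480,480))[:, :400]
cv2.imwrite('pics/m5.png',np.hstack([a,b])[:,:,::-1])
for n in('side','scene'):
    for nm,pr,z in(('mouth',[(.014,.105)],.034),('pad',[(.035,.034)],0)):
        p=proj(n,rev(pr,(.478,.2915),z));p=(p-[220,200])*2 if n=='side' else (p-[290,150])*3.2+[400,0];print(n,nm,p.min(0),p.max(0))
E
```

```text
19.9 [0.4782 0.1913 0.2645] [-179.9641    0.0294  -90.0583] [ 1.3395  1.2597 -1.1478] 0.059940921562237924
19.95 [0.4782 0.1917 0.2643] [-179.9778    0.0167  -90.0222] [0.4366 0.0559 0.3284] 0.06004004341004158
side mouth [209.7687 290.5366] [240.0426 315.865 ]
side pad [189.4183 334.3262] [260.1796 396.2555]
scene mouth [594.7937  72.1218] [622.716  88.936]
scene pad [568.795  140.4789] [635.6876 183.1241]
```

View pics/m5.png

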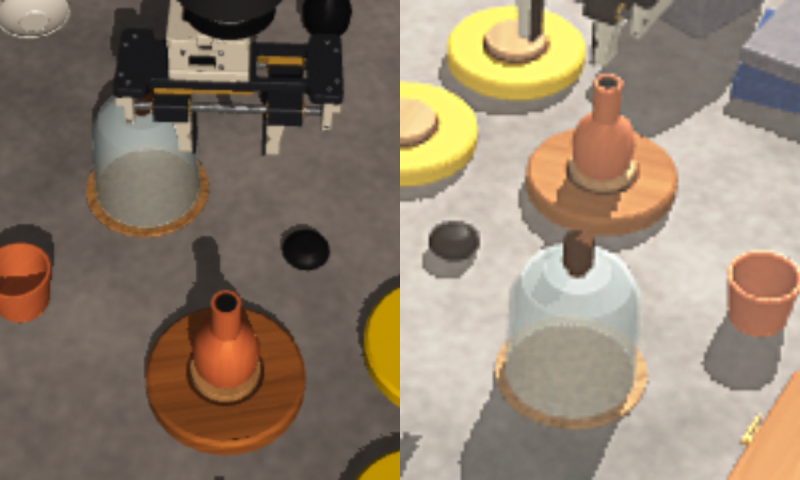

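Side and scene: the vase stands upright and centred on the risen pad (mouth at (226,302) in the crop), the dome stands on the mat, and the gripper is clear.

```bash
python3 -c "
from plant import ctrl
print(ctrl.close_job())"
```

```text
the job is handed in; nothing more can be done
None
```

The job is handed in with no verdict returned: the dome stands on the cork mat, and the vase was held pressed at full pad travel for over a second and now stands upright on the risen pad; I saw no direct sign of the light switch catching.

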